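# Put the thermometer away in the slide-out caddy

### The arm

A 6-joint arm with a two-finger parallel gripper is mounted at the origin on the work surface. World frame = base frame: x ahead of the robot, y to its left, z up, the work surface at z = 0. Lengths are in m, angles in rad, forces in N, time in s.
With the tool pointing down it reaches from about 0.275 to 0.825 m from the base axis. Payload 4.9 kg.
Tool frame: the origin (TCP) lies on the centre line of the jaws, within the pads' length; the fingertips stand 14 mm ahead of it and the grasp point (between the pads) lies 5 mm behind it; z points along the fingers, x is the direction in which the jaws open and shut, and the axes are right-handed (so a half turn about z gives the same grasp; the last joint's range is limited). The gripper opens to 85 mm and grips with 20 to 120 N. Pads are 22 mm wide; open, the fingers measure 114 mm over their backs; the gripper's body (76 mm by 85 mm) begins 54 mm behind the grasp point. The pads swing forward as they close: fully open they stand 13 mm farther back than shut.
Start: joints at [1.207, 0.326, -0.193, 1.052, 0, 1.437], TCP at [0.125, 0.536, 0.245] pointing down, gripper open.
Joint ranges: [-2.65, 2.65], [-0.97, 1.79], [-1.3, 1.35], [-1.93, 2.1], [-1.47, 1.37], [-3.14, 3.14]. Speed limits (rad/s): [2.57, 2.57, 3.14, 3.14, 3.14, 3.14].

### API

Orientations are given as a unit quaternion [w, x, y, z].
In Python, from plant import arm, vision gives the robot as it stands.
- The arm moves only by the tool step_arm, never from a script. Its argument "steps" is a list of rows, each an object of numbers: "tx", "ty", "tz": the shift along the tool's x, y, z in cm; "wx", "wy", "wz": the turn, a rotation vector about the tool's x, y, z in degrees; "jaw": the opening, from 0 (shut) to 1 (fully open). In form: [{"tx": .., "ty": .., "tz": .., "wx": .., "wy": .., "wz": .., "jaw": ..}, ...]. A call has 1 to 8 rows; each row shifts and turns the pose as measured when the row begins, along the tool's axes as they then stand; what a row does not reach is not made up. A row lasts 1/8 s, in which the tool goes at most 62.5 mm and 10.7 degrees, less where a joint would pass 70% of its speed; a pose out of reach is approached as far as the arm can. A call is refused whole if a number of a shift passes 6.25 or a number of a turn 10.7, either way. A call with a gripper value outside its range is refused whole. The fingers move at their own pace and stop on an object; "newtons" is the grip in N (left out, the last holds). Time passes only in rows, so rows that do not move let the fingers close. It gives the time, the measured TCP pose, the force and the opening at its end, in the units of the state.
- arm.read_state(): the state, without advancing time (a new reading comes with each control period).
- vision.capture(name): name is "side" or "top"; returns a dict with "frame" (400x640x3 uint8, blue, green, red), "depth" (400x640 float32, m along the optical axis (not along the pixel's ray), 0 where there is no reading), "K" (3x3 intrinsics, pixels), "xyz" and "rotation" of the camera in the world. Camera axes: x right, y down, z forward; pixel columns grow to the right and rows downward; lengths in m; the calibration is good to about 2 mm. A picture is of the moment at which its call begins.
- arm.finish_job(): hands the job in, once; it reports no verdict.
The state is a dict: "clock": time; "qpos": joint angles; "joint_vel": joint speeds; "effort": joint torques, N m; "position": TCP position; "tcp_rot": TCP orientation; "ft_force": force on the tool from outside, world axes, zero at the start; "wrist_torque": the same for the moment, N m; "finger_gap": finger opening in m.
Only numpy, scipy, OpenCV 4.12 (cv2) and the standard library are available. Lean on these libraries where they do the work, as an engineer would, in place of code of your own. Each camera call takes 0.05 s, during which the arm holds its last target. There are 200 camera calls.

### The job

Take the blue thermometer out of its leaning stand and drop it, metal probe down, into the tall narrow well of the clear caddy while the caddy is still drawn out. Then push the caddy along its track until it clicks fully home, with the thermometer left standing in the well. Leave the canister, the teether and the sippy lid where they are.

Things in the scene. Friction and masses are not known exactly. Their poses are not given: they have to be found in the camera images.
- thermometer: Loose stick thermometer, 35 g, 140 mm long. Origin: probe tip; z runs from the tip to the blunt top end. z 0-30 mm: round probe 8 to 11 mm thick; z 30-140 mm: blue body 13 mm (x) by 22 mm (y), grey window and white button on its -x face. Starts probe down in the stand's sleeve, leaning 0.5 rad, top towards the stand's -x; draws out along its z; its top 55 mm are clear of the sleeve.
- stand: Fixed white stand whose slanting sleeve holds the thermometer at the start. Foot 110 x 80 x 12 mm, origin at the centre of its underside. The sleeve, open at the top, is 85 mm deep, inside 17 x 26 mm, outside 25 x 34 mm, leaning 0.5 rad from vertical towards the stand's -x (the robot's side); its inner floor is centred at (20, 0, 24) mm.
- dock: Fixed grey slide track for the caddy, 220 mm along its x, 90 mm along its y, plate 10 mm thick, origin at the centre of its underside. The caddy slides along the dock's x axis; the dock's +x end (with a 30 mm high end block) is the home end. A small orange spring-catch housing, 28 mm high, stands beside the home end on the -y side.
- caddy (a joint): How far the caddy has slid along the dock's +x (m): 0 fully drawn out, 0.070 fully home (end stops at both). Starts between 0 and 0.02. About 1.2 N of friction; from 0.058 a spring catch resists with some 4 to 6 N; once past 0.064 the catch snaps the caddy on to 0.070 and holds it there.
- well_mouth (a point): Centre of the open top of the caddy's well, 106 mm above the work surface; axes as the dock's. The well is a clear upright box with a white rim: inside 26 mm (x) by 34 mm (y), walls 4 mm, 90 mm deep. It rides on the caddy's home (+x) end.
- well_floor (a point): Centre of the well's inner floor, 90 mm straight below well_mouth (16 mm above the work surface); axes as the dock's, z up.
- front_edge (a point): Middle of the top edge of the caddy's front wall, outer face; 56 mm above the work surface, 93 mm from the well's centre towards the dock's -x. The wall is clear, orange along its top, 70 mm wide, 4 mm thick, upright down to 20 mm above the work surface; pushing it towards the dock's +x slides the caddy. Behind it: a shallow tray, sides 40 mm above the work surface, with a fixed nail clipper.
- canister: Closed white ceramic canister, bystander, 74 mm across and 87 mm high; origin at the centre of its underside.
- teether: Green hard ring teether lying flat, bystander, about 86 mm across and 18 mm high; origin at the centre of its underside.
- sippy_lid: Stainless steel sippy-cup lid with a spout stub, bystander, 72 mm across and 38 mm high; origin at the centre of its underside.
There are look-alikes about, which are no part of the job. What is shaped like the thermometer but red is not meant.

How it is judged:
By the outcome, as a careful person would: the job done as asked, in the order asked, and still so for the second after the job is handed in, with the robot touching nothing.
It also fails if it takes over 48 s, if anything falls off the work surface, if the arm or the gripper's body presses on something with over 40 N, if the wrist force passes 120 N, or if a joint passes its speed limit or range.

## Working session

There is one attempt and no reset: what is moved stays moved. The work goes in short steps, Python scripts to look and compute and a tool call to move; the robot and the scene stay as the last step left them, time stands still between calls to the robot, and variables do not carry over. Pictures are saved under pics/ and viewed, about 8 in all and at most 12, crops included, and the job is handed in when it is done.

Besides the shell and the picture viewer there is one more tool, called after "Request:" as name([rows], argument=value, ...), one row to a line, values as JSON. step_arm: Moves the arm, as the interface text tells. Its arguments: {"type":"object","properties":{"steps":{"type":"array","items":{"type":"object","properties":{"tx":{"type":"number"},"ty":{"type":"number"},"tz":{"type":"number"},"wx":{"type":"number"},"wy":{"type":"number"},"wz":{"type":"number"},"jaw":{"type":"number"}}}},"newtons":{"type":"number"}},"required":["steps"]}

```bash
mkdir -p pics; python3 - <<'E'
from plant import arm, vision
import cv2,numpy as np
s=arm.read_state();print({k:np.round(v,3).tolist() for k,v in s.items()})
for n in("top","side"):
    c=vision.capture(n);cv2.imwrite(f"pics/{n}0.png",c["frame"]);np.savez(f"{n}0.npz",**c);print(n,c["K"].tolist(),np.round(c["xyz"],3),np.round(c["rotation"],3).tolist())
E
```

```text
{'clock': 0.0, 'qpos': [1.207, 0.327, -0.194, 1.052, -0.0, 1.437], 'joint_vel': [0.001, 0.0, -0.0, 0.0, -0.001, 0.001], 'effort': [-0.002, -44.34, 26.244, 0.015, -0.0, -0.0], 'position': [0.125, 0.535, 0.244], 'tcp_rot': [0.0, 0.783, 0.621, -0.001], 'ft_force': [-0.258, 0.529, -0.923], 'wrist_torque': [-0.022, 0.018, -0.033], 'finger_gap': 0.086}
top [[487.78232494885174, 0.0, 319.68717645564885], [0.0, 487.78232494885174, 197.90015445751507], [0.0, 0.0, 1.0]] [0.512 0.092 1.14 ] [0.012, -0.704, 0.71, -0.014]
side [[510.8690033213091, 0.0, 315.9993927194518], [0.0, 510.8690033213091, 190.7302068142921], [0.0, 0.0, 1.0]] [ 0.489 -0.834  1.115] [-0.365, 0.93, -0.042, 0.012]
```

View pics/top0.png

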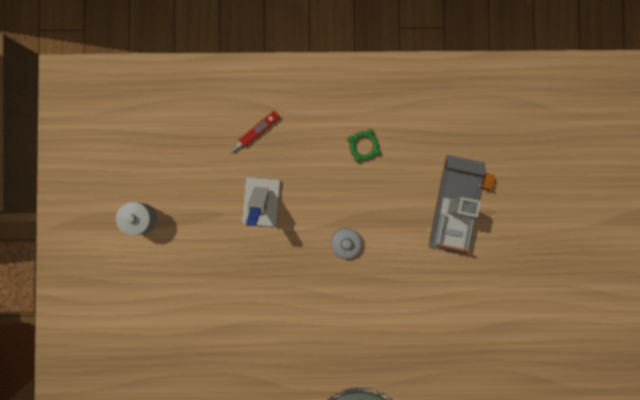

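View pics/side0.png

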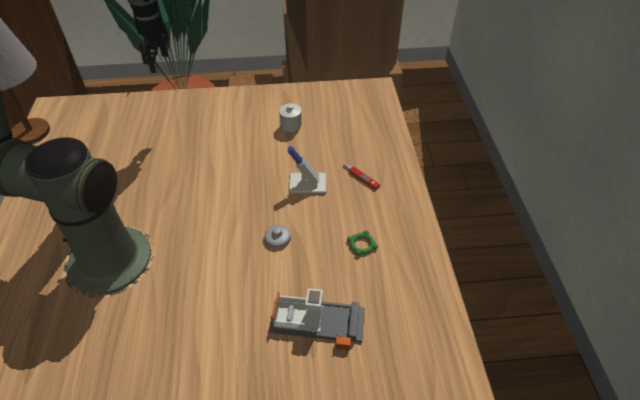

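The top view shows the stand at about (262,202) with the blue thermometer top at (254,216). The dock is around (460,205), with the well rim at (468,207), the orange front edge at (454,248) and the catch at (489,182). The red decoy is at (257,132). The side view agrees.

```bash
cat > h.py <<'E'
import numpy as np,cv2
from scipy.spatial.transform import Rotation as R
def rot(c):
    r=np.array(c["rotation"]); return r if r.shape==(3,3) else R.from_quat(np.r_[r[1:],r[0]]).as_matrix()
def cloud(c):
    d=c["depth"];v,u=np.mgrid[:400,:640];K=c["K"]
    p=np.stack([(u-K[0,2])/K[0,0]*d,(v-K[1,2])/K[1,1]*d,d],-1)
    return p@rot(c).T+c["xyz"]
def ray(c,u,v,z):
    d=rot(c)@np.array([(u-c["K"][0,2])/c["K"][0,0],(v-c["K"][1,2])/c["K"][1,1],1]);return c["xyz"]+d*(z-c["xyz"][2])/d[2]
def rect(P):
    (cx,cy),(w,h),a=cv2.minAreaRect((P[:,:2]*1000).astype(np.float32)); return np.round([cx,cy,w,h,a],1)
E
python3 - <<'E'
from h import *
for n in("top","side"):
    c=dict(np.load(f"{n}0.npz"));P=cloud(c);f=c["frame"];hsv=cv2.cvtColor(f,cv2.COLOR_BGR2HSV);H,S,V=[hsv[...,i].astype(int) for i in range(3)]
    print(n,"table z",np.median(P[...,2][150:200,200:230]) )
    win={"top":(slice(165,240),slice(235,290)),"side":(slice(140,200),slice(280,332))}[n]
    m=np.zeros((400,640),bool);m[win]=True
    b=m&(H>105)&(H<130)&(S>120); Q=P[b];print("blue",b.sum(),Q.mean(0).round(4),Q.min(0).round(3),Q.max(0).round(3))
    zz=P[...,2]; 
    if b.sum()>5:
        C=Q-Q.mean(0);print(" axis",np.linalg.svd(C)[2][0].round(3))
    foot=m&(S<70)&(V>90)&(zz<0.025)&(zz>0.005);print("foot",foot.sum(),rect(P[foot]))
    foot2=m&(zz>0.006)&(zz<.02);print("footz",foot2.sum(),rect(P[foot2]))
    hi=m&(zz>0.03)&~b&(S<80);print("sleeve",hi.sum(),P[hi].mean(0).round(4),np.linalg.svd(P[hi]-P[hi].mean(0))[2].round(3).tolist())
    win={"top":(slice(145,262),slice(420,500)),"side":(slice(280,352),slice(262,372))}[n]
    m[:]=False;m[win]=True
    d=m&(zz>0.006)&(zz<.016)&(S<80);print("dock plate",rect(P[d]))
    e=m&(zz>0.023)&(zz<.034)&(S<80)&(V<130);print("endblk",e.sum(),rect(P[e]))
    o=m&(H<14)&(S>170)&(V>100);k,l,st,ce=cv2.connectedComponentsWithStats(o.astype(np.uint8))
    for i in range(1,k):
        if st[i,4]>4:print(" orange",st[i].tolist(),ce[i].round(1),np.median(P[l==i],0).round(4),rect(P[l==i]), "rayz56",ray(c,*ce[i],.056).round(4))
    w=m&(zz>0.095)&(zz<.115);print("rim",w.sum(),P[w].mean(0).round(4),rect(P[w]) if w.sum()>3 else "")
x=[]
for n,(y0,y1,x0,x1) in (("top",(140,265,215,290)),("top",(145,262,415,505)),("side",(130,210,270,340)),("side",(275,355,255,375))):
    im=cv2.imread(f"pics/{n}0.png")[y0:y1,x0:x1];s=min(400/im.shape[1],300/im.shape[0]);im=cv2.resize(im,None,fx=s,fy=s,interpolation=cv2.INTER_CUBIC);x.append(cv2.copyMakeBorder(im,0,300-im.shape[0],0,400-im.shape[1],0))
cv2.imwrite("pics/crops.png",np.vstack([np.hstack(x[:2]),np.hstack(x[2:])]))
E
```

```text
top table z -1.1545491815145859e-05
blue 132 [0.5126 0.2261 0.1379] [0.496 0.092 0.101] [0.53  0.237 1.14 ]
 axis [-0.018 -0.128  0.992]
foot 938 [546.9 225.6  79.8 109.2  84.1]
footz 1010 [556.  227.3 121.9 127.1  84.9]
sleeve 456 [0.5445 0.2208 0.1033] [[0.049, 0.117, -0.992], [-0.95, 0.312, -0.01], [-0.308, -0.943, -0.127]]
dock plate [ 536.3 -230.1   94.7  218.4   78.3]
endblk 494 [ 535.3 -233.3   90.9  194.5   81.3]
 orange [484, 179, 1, 5, 5] [484. 181.] [ 0.5884 -0.2885  0.0253] [ 588.5 -289.     1.2    9.4   76.1] rayz56 [ 0.5863 -0.2781  0.056 ]
 orange [487, 186, 6, 3, 8] [490.1 187.6] [ 0.5723 -0.3016  0.027 ] [ 574.4 -305.2    4.3   20.3    7. ] rayz56 [ 0.5714 -0.2915  0.056 ]
 orange [467, 250, 3, 2, 5] [468.2 250.6] [ 0.4311 -0.2421  0.0548] [ 429.7 -247.7   19.8    2.1   67. ] rayz56 [ 0.432  -0.2399  0.056 ]
rim 181 [ 0.5293 -0.2265  0.105 ] [ 529.4 -227.    43.9   34.6   77.7]
side table z 0.000272742335768017
blue 42 [0.5117 0.2262 0.1277] [0.496 0.218 0.101] [0.526 0.235 0.149]
 axis [ 0.498  0.012 -0.867]
foot 570 [544.1 223.5  89.5 107.7  84.4]
footz 587 [540.6 291.6 238.8 156.   86.4]
sleeve 363 [0.5401 0.2122 0.0782] [[-0.058, -0.688, 0.724], [-0.538, 0.632, 0.558], [0.841, 0.357, 0.406]]
dock plate [ 534.9 -228.8   93.2  217.6   78. ]
endblk 446 [ 533.4 -226.6   90.8  193.7   75.8]
 orange [272, 306, 4, 12, 15] [274. 312.] [ 0.4347 -0.2302  0.0541] [ 434.8 -226.6   28.1    2.7   73.7] rayz56 [ 0.4347 -0.2286  0.056 ]
 orange [336, 337, 15, 9, 110] [343.1 340.9] [ 0.5875 -0.3     0.0275] [ 531.9 -557.2  558.8   33.    77.7] rayz56 [ 0.5854 -0.3143  0.056 ]
rim 172 [ 0.526  -0.2274  0.1039] [ 526.7 -226.2   45.3   34.7   78. ]
```

View pics/crops.png

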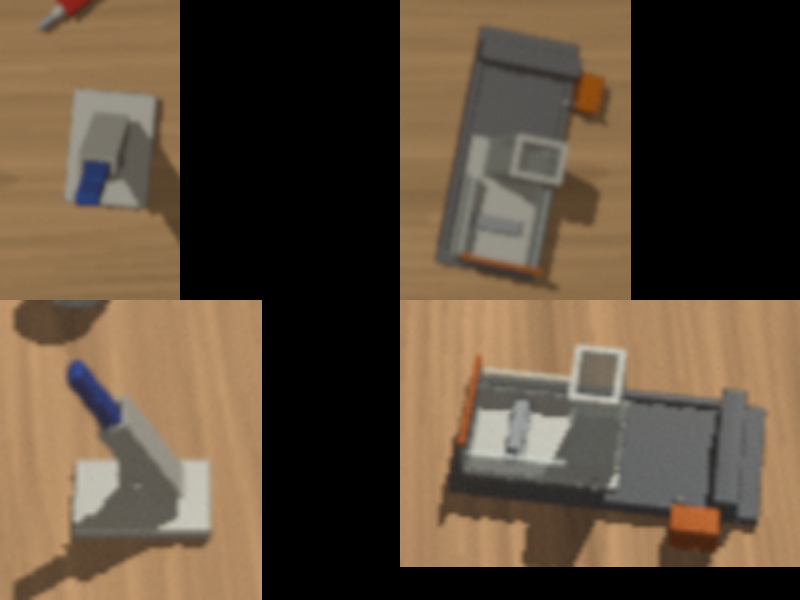

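The crops confirm the layout: the sleeve leans towards the robot with its blue top clear, the well is on the home side, and the orange front edge is at about (454,248). The measured foot, rim and plate rectangles agree with the given sizes. I'll build a step planner.

```bash
cat >> h.py <<'E'
YS,YD=np.radians(-5.8),np.radians(-12.1)
SX=np.array([np.cos(YS),np.sin(YS),0]);DX=np.array([np.cos(YD),np.sin(YD),0])
AX=-np.sin(.5)*SX+np.array([0,0,np.cos(.5)])
FLOOR=np.array([.5455,.2250,.024])+.020*SX
MOUTH=np.array([.528,-.2265,.106])
def frame(z,x):
    z=z/np.linalg.norm(z);x=x-z*(x@z);x/=np.linalg.norm(x);return np.c_[x,np.cross(z,x),z]
RG=frame(-AX,np.array([-SX[1],SX[0],0])); RW=frame(np.array([0,0,-1.]),np.array([-DX[1],DX[0],0]))
def plan(p,Rt,n,s=None):
    from plant import arm
    s=s or arm.read_state();p0=np.array(s["position"]);q=np.array(s["tcp_rot"]);R0=R.from_quat(np.r_[q[1:],q[0]])
    w=(R0.inv()*R.from_matrix(Rt)).as_rotvec()/n
    print("pos",p0.round(4),"to",p.round(4),"err_mm",((p-p0)*1000).round(1),"turn/row",np.degrees(w).round(2))
    for i in range(n):
        Ri=R0*R.from_rotvec(w*i); print((Ri.inv().apply((p-p0)/n)*100).round(2).tolist())
E
python3 - <<'E'
from h import *
print(FLOOR,AX);plan(FLOOR+.22*AX,RG,10)
E
```

```text
[0.56539761 0.22297887 0.024     ] [-0.47697122  0.04844897  0.87758256]
pos [0.1251 0.5351 0.2446] to [0.4605 0.2336 0.2171] err_mm [ 335.4 -301.4  -27.5] turn/row [-2.86  0.19 -0.72]
[-2.17, 3.95, 0.28]
[-2.22, 3.91, 0.47]
[-2.27, 3.85, 0.65]
[-2.32, 3.78, 0.84]
[-2.37, 3.71, 1.02]
[-2.42, 3.62, 1.19]
[-2.47, 3.53, 1.36]
[-2.52, 3.43, 1.53]
[-2.57, 3.31, 1.69]
[-2.61, 3.19, 1.84]
```

Request:
step_arm([
  {"tx": -2.2, "ty": 3.9, "tz": 0.2, "wx": -2.9, "wy": 0.2, "wz": -0.7, "jaw": 1},
  {"tx": -2.2, "ty": 3.9, "tz": 0.4, "wx": -2.9, "wy": 0.2, "wz": -0.7, "jaw": 1},
  {"tx": -2.3, "ty": 3.9, "tz": 0.6, "wx": -2.9, "wy": 0.2, "wz": -0.7, "jaw": 1},
  {"tx": -2.3, "ty": 3.8, "tz": 0.8, "wx": -2.9, "wy": 0.2, "wz": -0.7, "jaw": 1},
  {"tx": -2.4, "ty": 3.7, "tz": 1.0, "wx": -2.9, "wy": 0.2, "wz": -0.7, "jaw": 1},
  {"tx": -2.4, "ty": 3.6, "tz": 1.2, "wx": -2.9, "wy": 0.2, "wz": -0.7, "jaw": 1},
  {"tx": -2.5, "ty": 3.5, "tz": 1.3, "wx": -2.9, "wy": 0.2, "wz": -0.7, "jaw": 1},
], newtons=40)

```text
clock: 0.98
position: [0.364, 0.3184, 0.2272]
tcp_rot: [0.135, 0.741, 0.647, 0.12]
ft_force: [-0.0, 0.7, -0.8]
finger_gap: 0.0851
```

```bash
python3 - <<'E'
from h import *
plan(FLOOR+.22*AX,RG,4)
E
```

```text
pos [0.364  0.3184 0.2272] to [0.4605 0.2336 0.2171] err_mm [ 96.4 -84.7 -10.1] turn/row [-1.95  0.17 -0.44]
[-1.78, 2.41, 1.18]
[-1.8, 2.35, 1.26]
[-1.82, 2.3, 1.33]
[-1.84, 2.23, 1.4]
```

Request:
step_arm([
  {"tx": -1.8, "ty": 2.4, "tz": 1.2, "wx": -2, "wy": 0.2, "wz": -0.4},
  {"tx": -1.8, "ty": 2.35, "tz": 1.25, "wx": -2, "wy": 0.2, "wz": -0.4},
  {"tx": -1.8, "ty": 2.3, "tz": 1.3, "wx": -2, "wy": 0.2, "wz": -0.4},
  {"tx": -1.85, "ty": 2.25, "tz": 1.4, "wx": -1.9, "wy": 0.1, "wz": -0.4},
  {},
])

```text
$.steps[0]: bad value
```

```bash
python3 - <<'E'
from h import *
from plant import vision
plan(FLOOR+.108*AX,RG,1)
x=[]
for n,(y0,y1,x0,x1) in (("top",(160,260,200,300)),("side",(90,210,260,360))):
    c=vision.capture(n);im=c["frame"][y0:y1,x0:x1];x.append(cv2.resize(im,(400,400),interpolation=cv2.INTER_CUBIC))
    P=cloud(c);hsv=cv2.cvtColor(c["frame"],cv2.COLOR_BGR2HSV);m=cv2.inRange(hsv,(105,120,0),(130,255,255))>0;m[:y0]=0;m[y1:]=0;m[:,:x0]=0;m[:,x1:]=0
    Q=P[m];Q=Q[np.abs(Q[:,2]-.12)<.04];
    if len(Q):
        D=Q-FLOOR;a=D@AX;r=D-a[:,None]*AX;print(n,len(Q),"s",a.min(),a.max(),"y off",np.median(r@RG[:,0]),"range",np.percentile(r@RG[:,0],[3,97]),"perp",np.percentile(r@RG[:,1],[3,50,97]))
cv2.imwrite("pics/pre.png",np.hstack(x))
E
```

```text
pos [0.364  0.3184 0.2272] to [0.5139 0.2282 0.1188] err_mm [ 149.8  -90.1 -108.4] turn/row [-7.8   0.66 -1.75]
[-6.96, 11.15, 15.83]
top 133 s 0.08578559758846438 0.14211281258535693 y off -0.0013979048734309677 range [-0.00917908  0.00664801] perp [-0.00233577  0.00520687  0.0070775 ]
side 45 s 0.0821293535917817 0.14239039908041948 y off -0.0028165736008722406 range [-0.00972237  0.00642132] perp [-0.00217617  0.00236746  0.00482441]
```

View pics/pre.png

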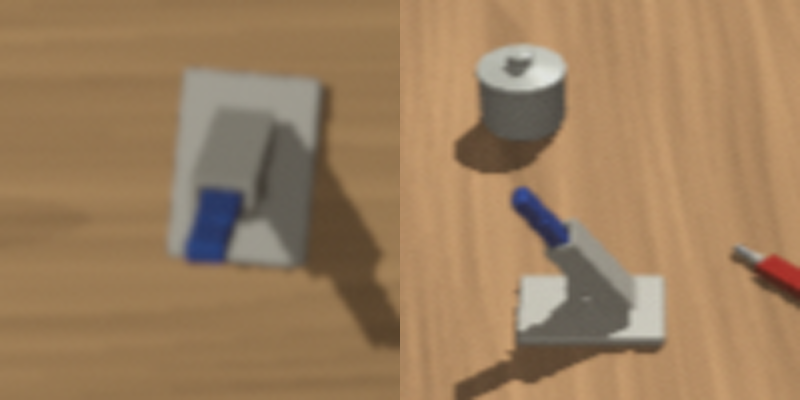

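The thermometer fits the model to within about 2 mm: length coordinates 0.083–0.142 and a sideways offset of about −1.5 mm. The gripper is out of both crops, because that call was refused for missing keys. I'll shift the model and resend the move with full rows.

```bash
sed -i 's/^FLOOR=.*/FLOOR=np.array([.5455,.2235,.024])+.020*SX/' h.py
```

Request:
step_arm([
  {"tx": -1.8, "ty": 2.4, "tz": 1.2, "wx": -2, "wy": 0.2, "wz": -0.4, "jaw": 1},
  {"tx": -1.8, "ty": 2.35, "tz": 1.25, "wx": -2, "wy": 0.2, "wz": -0.4, "jaw": 1},
  {"tx": -1.8, "ty": 2.3, "tz": 1.3, "wx": -2, "wy": 0.2, "wz": -0.4, "jaw": 1},
  {"tx": -1.9, "ty": 2.25, "tz": 1.4, "wx": -1.9, "wy": 0.1, "wz": -0.4, "jaw": 1},
  {"tx": 0, "ty": 0, "tz": 0, "wx": 0, "wy": 0, "wz": 0, "jaw": 1},
])

```text
clock: 1.7
position: [0.4608, 0.2302, 0.2157]
tcp_rot: [0.183, 0.72, 0.648, 0.166]
ft_force: [-0.2, 0.3, 0.2]
finger_gap: 0.0855
```

```bash
python3 - <<'E'
from h import *
plan(FLOOR+.18*AX,RG,2)
plan(FLOOR+.108*AX,RG,1)
E
```

```text
pos [0.4608 0.2302 0.2157] to [0.4795 0.2302 0.182 ] err_mm [ 18.7  -0.  -33.8] turn/row [ 0.01  0.01 -0.12]
[0.09, 0.01, 1.93]
[0.09, 0.01, 1.93]
pos [0.4608 0.2302 0.2157] to [0.5139 0.2267 0.1188] err_mm [ 53.   -3.5 -97. ] turn/row [ 0.02  0.02 -0.24]
[0.19, 0.01, 11.06]
```

Request:
step_arm([
  {"tx": 0.1, "ty": 0, "tz": 2.5, "wx": 0, "wy": 0, "wz": -0.2, "jaw": 1},
  {"tx": 0.1, "ty": 0, "tz": 2.5, "wx": 0, "wy": 0, "wz": 0, "jaw": 1},
  {"tx": 0, "ty": 0, "tz": 2, "wx": 0, "wy": 0, "wz": 0, "jaw": 1},
  {"tx": 0, "ty": 0, "tz": 2, "wx": 0, "wy": 0, "wz": 0, "jaw": 1},
  {"tx": 0, "ty": 0, "tz": 1.5, "wx": 0, "wy": 0, "wz": 0, "jaw": 1},
  {"tx": 0, "ty": 0, "tz": 0.5, "wx": 0, "wy": 0, "wz": 0, "jaw": 1},
  {"tx": 0, "ty": 0, "tz": 0, "wx": 0, "wy": 0, "wz": 0, "jaw": 1},
])

```text
clock: 2.58
position: [0.5119, 0.2335, 0.1163]
tcp_rot: [0.18, 0.718, 0.652, 0.166]
ft_force: [-0.4, 0.0, 1.0]
finger_gap: 0.0853
```

```bash
python3 - <<'E'
from h import *
plan(FLOOR+.108*AX,RG,1)
E
```

```text
pos [0.5119 0.2335 0.1163] to [0.5139 0.2267 0.1188] err_mm [ 2.  -6.8  2.5] turn/row [-0.34 -0.36  0.23]
[-0.66, 0.35, -0.09]
```

Request:
step_arm([
  {"tx": -0.65, "ty": 0.3, "tz": 0, "wx": -0.3, "wy": -0.4, "wz": 0.2, "jaw": 1},
  {"tx": 0, "ty": 0, "tz": 0, "wx": 0, "wy": 0, "wz": 0, "jaw": 1},
])

```text
clock: 2.82
position: [0.5141, 0.2268, 0.1189]
tcp_rot: [0.184, 0.719, 0.65, 0.166]
ft_force: [-0.3, -0.3, 0.7]
finger_gap: 0.0856
```

```bash
python3 - <<'E'
from h import *
plan(FLOOR+.108*AX,RG,1)
E
```

```text
pos [0.5141 0.2268 0.1189] to [0.5139 0.2267 0.1188] err_mm [-0.2 -0.1 -0.1] turn/row [0.04 0.02 0.03]
[-0.01, -0.03, -0.0]
```

Request:
step_arm([
  {"tx": 0, "ty": 0, "tz": 0, "wx": 0, "wy": 0, "wz": 0, "jaw": 0.4},
  {"tx": 0, "ty": 0, "tz": 0, "wx": 0, "wy": 0, "wz": 0, "jaw": 0.3},
  {"tx": 0, "ty": 0, "tz": 0, "wx": 0, "wy": 0, "wz": 0, "jaw": 0.1},
  {"tx": 0, "ty": 0, "tz": 0, "wx": 0, "wy": 0, "wz": 0, "jaw": 0.1},
  {"tx": 0, "ty": 0, "tz": 0, "wx": 0, "wy": 0, "wz": 0, "jaw": 0},
  {"tx": 0, "ty": 0, "tz": 0, "wx": 0, "wy": 0, "wz": 0, "jaw": 0},
  {"tx": 0, "ty": 0, "tz": 0, "wx": 0, "wy": 0, "wz": 0, "jaw": 0},
], newtons=40)

```text
clock: 3.7
position: [0.5144, 0.2271, 0.12]
tcp_rot: [0.184, 0.719, 0.65, 0.167]
ft_force: [-0.1, -0.3, 1.3]
finger_gap: 0.0217
```

Request:
step_arm([
  {"tx": 0, "ty": 0, "tz": -1, "wx": 0, "wy": 0, "wz": 0, "jaw": 0},
  {"tx": 0, "ty": 0, "tz": -1.5, "wx": 0, "wy": 0, "wz": 0, "jaw": 0},
  {"tx": 0, "ty": 0, "tz": -2, "wx": 0, "wy": 0, "wz": 0, "jaw": 0},
  {"tx": 0, "ty": 0, "tz": -2, "wx": 0, "wy": 0, "wz": 0, "jaw": 0},
  {"tx": 0, "ty": 0, "tz": -2, "wx": 0, "wy": 0, "wz": 0, "jaw": 0},
  {"tx": 0, "ty": 0, "tz": -2, "wx": 0, "wy": 0, "wz": 0, "jaw": 0},
])

```text
clock: 4.45
position: [0.4612, 0.2313, 0.2155]
tcp_rot: [0.184, 0.719, 0.649, 0.166]
ft_force: [-0.6, 0.2, -0.3]
finger_gap: 0.0216
```

```bash
python3 - <<'E'
from h import *
plan(np.array([.4,.2,.30]),RW,6)
E
```

```text
pos [0.4612 0.2313 0.2155] to [0.4 0.2 0.3] err_mm [-61.2 -31.3  84.5] turn/row [ 4.78 -0.25  1.02]
[-0.62, -0.17, -1.7]
[-0.64, -0.3, -1.67]
[-0.65, -0.42, -1.64]
[-0.66, -0.55, -1.6]
[-0.68, -0.67, -1.54]
[-0.7, -0.78, -1.48]
```

Request:
step_arm([
  {"tx": -0.6, "ty": -0.2, "tz": -1.7, "wx": 4.8, "wy": -0.3, "wz": 1, "jaw": 0},
  {"tx": -0.6, "ty": -0.3, "tz": -1.7, "wx": 4.8, "wy": -0.3, "wz": 1, "jaw": 0},
  {"tx": -0.7, "ty": -0.4, "tz": -1.6, "wx": 4.8, "wy": -0.2, "wz": 1, "jaw": 0},
  {"tx": -0.7, "ty": -0.5, "tz": -1.6, "wx": 4.8, "wy": -0.2, "wz": 1, "jaw": 0},
  {"tx": -0.7, "ty": -0.7, "tz": -1.5, "wx": 4.8, "wy": -0.2, "wz": 1, "jaw": 0},
  {"tx": -0.7, "ty": -0.8, "tz": -1.5, "wx": 4.8, "wy": -0.2, "wz": 1, "jaw": 0},
])

```text
clock: 5.2
position: [0.3926, 0.1985, 0.3063]
tcp_rot: [-0.007, 0.777, 0.629, -0.005]
ft_force: [-0.1, -0.2, -1.6]
finger_gap: 0.0215
```

```bash
python3 - <<'E'
from h import *
plan(np.array([.47,-.15,.29]),RW,8)
E
```

```text
pos [0.3926 0.1985 0.3063] to [ 0.47 -0.15  0.29] err_mm [  77.4 -348.5  -16.3] turn/row [-0.13 -0.01  0.01]
[-4.06, 1.85, 0.17]
[-4.06, 1.86, 0.17]
[-4.06, 1.86, 0.18]
[-4.06, 1.86, 0.18]
[-4.06, 1.86, 0.19]
[-4.06, 1.86, 0.19]
[-4.06, 1.86, 0.19]
[-4.06, 1.86, 0.2]
```

Request:
step_arm([
  {"tx": -3.5, "ty": 1.6, "tz": 0.2, "wx": -0.1, "wy": 0, "wz": 0, "jaw": 0},
  {"tx": -4.1, "ty": 1.9, "tz": 0.2, "wx": -0.1, "wy": 0, "wz": 0, "jaw": 0},
  {"tx": -4.1, "ty": 1.9, "tz": 0.2, "wx": -0.1, "wy": 0, "wz": 0, "jaw": 0},
  {"tx": -4.1, "ty": 1.9, "tz": 0.2, "wx": -0.1, "wy": 0, "wz": 0, "jaw": 0},
  {"tx": -4.1, "ty": 1.9, "tz": 0.2, "wx": -0.1, "wy": 0, "wz": 0, "jaw": 0},
  {"tx": -4.1, "ty": 1.9, "tz": 0.2, "wx": -0.1, "wy": 0, "wz": 0, "jaw": 0},
  {"tx": -4.1, "ty": 1.9, "tz": 0.2, "wx": -0.1, "wy": 0, "wz": 0, "jaw": 0},
  {"tx": -4.1, "ty": 1.9, "tz": 0.2, "wx": -0.1, "wy": 0, "wz": 0, "jaw": 0},
])

```text
clock: 6.2
position: [0.4713, -0.1549, 0.2932]
tcp_rot: [-0.0, 0.775, 0.632, 0.0]
ft_force: [0.2, 0.0, -0.1]
finger_gap: 0.0216
```

```bash
python3 - <<'E'
from h import *
plan(np.r_[MOUTH[:2],.265],RW,4)
E
```

```text
pos [ 0.4713 -0.1549  0.2932] to [ 0.528  -0.2265  0.265 ] err_mm [ 56.7 -71.6 -28.2] turn/row [-0.   -0.02  0.11]
[-1.47, 1.75, 0.7]
[-1.46, 1.75, 0.7]
[-1.46, 1.76, 0.7]
[-1.46, 1.76, 0.7]
```

Request:
step_arm([
  {"tx": -1.5, "ty": 1.8, "tz": 0.7, "wx": 0, "wy": 0, "wz": 0.1, "jaw": 0},
  {"tx": -1.5, "ty": 1.8, "tz": 0.7, "wx": 0, "wy": 0, "wz": 0.1, "jaw": 0},
  {"tx": -1.5, "ty": 1.7, "tz": 0.7, "wx": 0, "wy": 0, "wz": 0.1, "jaw": 0},
  {"tx": -1.4, "ty": 1.7, "tz": 0.7, "wx": 0, "wy": 0, "wz": 0.1, "jaw": 0},
  {"tx": 0, "ty": 0, "tz": 0, "wx": 0, "wy": 0, "wz": 0, "jaw": 0},
])

```text
clock: 6.82
position: [0.5269, -0.2316, 0.2658]
tcp_rot: [-0.001, 0.779, 0.627, -0.0]
ft_force: [-0.7, 0.8, -0.1]
finger_gap: 0.0213
```

```bash
python3 - <<'E'
from h import *
from plant import vision
plan(np.r_[MOUTH[:2],.265],RW,1)
x=[]
for n,(y0,y1,x0,x1) in (("top",(140,260,420,540)),("side",(180,360,230,410))):
    c=vision.capture(n);np.savez(n+"1.npz",**c);x.append(cv2.resize(c["frame"][y0:y1,x0:x1],(400,400),interpolation=cv2.INTER_CUBIC))
    P=cloud(c);w=np.zeros((400,640),bool);w[y0:y1,x0:x1]=1;w&=(P[...,2]>.095)&(P[...,2]<.112)&(c["frame"].min(-1)>110);print(n,w.sum(),rect(P[w]))
    # projected pixel of predicted tip and mouth
    for q in (np.r_[MOUTH[:2],.157],MOUTH):
        d=rot(c).T@(q-c["xyz"]);print((c["K"]@d/d[2])[:2].round(1),end=" ")
cv2.imwrite("pics/over.png",np.hstack(x))
E
```

```text
pos [ 0.5269 -0.2316  0.2658] to [ 0.528  -0.2265  0.265 ] err_mm [ 1.1  5.1 -0.8] turn/row [-0.08 -0.02 -0.3 ]
[0.52, -0.0, 0.08]
top 110 [ 529.2 -226.9   42.7   34.1   77.6]
[476.  206.5] [468.3 207. ] side 162 [ 526.9 -225.6   46.8   34.4   79.5]
[313.5 284.4] [313.8 296.7]
```

View pics/over.png

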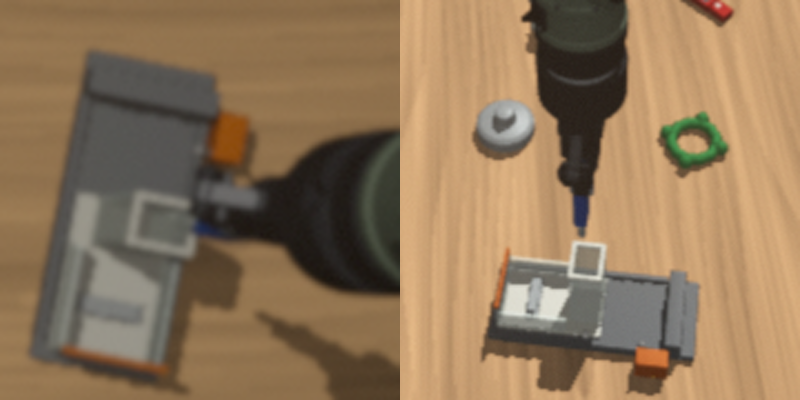

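The probe tip shows at side pixel (312,286) and the rim centre at (314.6,297). The tip is perhaps 2–4 mm short in x, so I'll measure the held stick in 3D after correcting the arm.

Request:
step_arm([
  {"tx": 0.5, "ty": 0, "tz": 0.1, "wx": 0, "wy": 0, "wz": -0.3, "jaw": 0},
  {"tx": 0, "ty": 0, "tz": 0, "wx": 0, "wy": 0, "wz": 0, "jaw": 0},
])

```text
clock: 7.18
position: [0.5269, -0.224, 0.2665]
tcp_rot: [-0.0, 0.777, 0.63, -0.0]
ft_force: [0.6, -1.2, -0.5]
finger_gap: 0.0213
```

```bash
cat > m.py <<'E'
from h import *
from plant import vision
plan(np.r_[MOUTH[:2],.265],RW,1)
c=vision.capture("side");P=cloud(c)
D=np.array([-DX[1],DX[0],0]);T=(P-np.r_[MOUTH[:2],0]);a=T@DX;b=T@D;z=P[...,2]
for lo in np.arange(.150,.27,.01):
    m=(z>lo)&(z<lo+.01)&(abs(a)<.025)&(abs(b)<.03)
    if m.sum()>1:
        v,u=np.where(m);print(round(lo,3),m.sum(),"a",(a[m]*1e3).round(1).min(),np.median(a[m]*1e3).round(1),(a[m]*1e3).round(1).max(),"b",np.median(b[m]*1e3).round(1),"u",u.min(),u.max(),c["frame"][v[len(v)//2],u[len(u)//2]])
w=(z>.097)&(z<.112)&(abs(a)<.03)&(abs(b)<.035);print("rim a",np.percentile(a[w]*1e3,[2,98]).round(1),"b",np.percentile(b[w]*1e3,[2,98]).round(1))
E
python3 m.py
```

```text
pos [ 0.5269 -0.224   0.2665] to [ 0.528  -0.2265  0.265 ] err_mm [ 1.1 -2.5 -1.5] turn/row [-0.05 -0.03  0.14]
[-0.22, 0.16, 0.15]
0.15 2 a -10.8 -9.3 -7.8 b 3.4 u 309 310 [ 96 122 153]
0.16 8 a -10.0 -5.4 -3.6 b 1.6 u 309 312 [ 84 100 118]
0.17 7 a -10.0 -5.2 -3.2 b -0.3 u 309 312 [77 76 81]
0.18 4 a -10.7 -7.5 -0.2 b -5.8 u 308 313 [85 58 56]
0.19 17 a -13.1 -3.8 0.2 b -5.9 u 307 314 [77 59 65]
0.2 19 a -12.4 -4.0 0.3 b -6.5 u 307 314 [74 45 42]
0.21 19 a -12.4 -5.6 0.4 b -6.9 u 307 314 [82 77 86]
0.22 20 a -12.1 -5.6 0.5 b -6.3 u 307 313 [78 48 45]
0.23 19 a -12.0 -5.6 0.2 b -6.7 u 307 313 [73 45 44]
0.24 2 a -9.4 -6.4 -3.4 b -7.5 u 308 311 [62 44 45]
0.25 8 a -12.9 4.8 8.0 b -13.6 u 306 318 [ 81  94 106]
0.26 28 a -12.4 -0.3 8.1 b -18.7 u 306 318 [64 76 90]
0.27 10 a -9.4 -2.0 8.1 b -20.4 u 307 316 [29 36 44]
rim a [-18.1  15.7] b [-22.7  20.7]
```

Request:
step_arm([
  {"tx": -0.3, "ty": 0.5, "tz": 0, "wx": 0, "wy": 0, "wz": 0.1, "jaw": 0},
  {"tx": 0, "ty": 0, "tz": 0, "wx": 0, "wy": 0, "wz": 0, "jaw": 0},
  {"tx": 0, "ty": 0, "tz": 0, "wx": 0, "wy": 0, "wz": 0, "jaw": 0},
])

```text
clock: 7.6
position: [0.5316, -0.2281, 0.2671]
tcp_rot: [0.0, 0.777, 0.629, 0.0]
ft_force: [-0.3, 0.2, -0.2]
finger_gap: 0.0214
```

```bash
python3 m.py
```

```text
pos [ 0.5316 -0.2281  0.2671] to [ 0.528  -0.2265  0.265 ] err_mm [-3.6  1.6 -2.1] turn/row [ 0.01 -0.    0.06]
[0.09, -0.39, 0.21]
0.16 8 a -3.0 -0.7 1.7 b -2.4 u 312 314 [78 82 87]
0.17 5 a -2.7 -0.6 1.2 b -2.4 u 312 314 [79 82 85]
0.18 3 a -2.4 2.5 4.3 b -6.0 u 312 315 [78 66 64]
0.19 18 a -6.0 0.5 5.8 b -9.2 u 310 316 [76 47 42]
0.2 20 a -5.8 0.6 5.7 b -9.1 u 310 316 [77 49 47]
0.21 15 a -5.4 3.2 5.8 b -9.3 u 310 316 [77 53 52]
0.22 18 a -5.5 -1.2 5.7 b -9.8 u 310 316 [ 87  95 117]
0.23 16 a -5.3 1.2 5.3 b -10.1 u 310 315 [76 46 42]
0.24 4 a -4.8 -1.8 1.2 b -10.7 u 310 313 [54 40 44]
0.25 10 a -7.6 9.6 13.2 b -16.5 u 308 320 [ 88 116 146]
0.26 22 a -7.8 4.0 13.3 b -21.2 u 308 320 [27 33 42]
0.27 14 a -3.0 2.3 12.6 b -23.7 u 310 318 [29 35 44]
rim a [-17.9  15.8] b [-21.9  21.1]
```

Aligned: the stick centre is within about 2 mm of the rim centre. Descending now.

Request:
step_arm([
  {"tx": -0.1, "ty": 0, "tz": 1.5, "wx": 0, "wy": 0, "wz": 0, "jaw": 0},
  {"tx": 0, "ty": 0, "tz": 2, "wx": 0, "wy": 0, "wz": 0, "jaw": 0},
  {"tx": 0, "ty": 0, "tz": 1.5, "wx": 0, "wy": 0, "wz": 0, "jaw": 0},
  {"tx": 0, "ty": 0, "tz": 0, "wx": 0, "wy": 0, "wz": 0, "jaw": 0},
])

```text
clock: 8.15
position: [0.5306, -0.229, 0.2129]
tcp_rot: [-0.001, 0.778, 0.629, -0.0]
ft_force: [-1.1, 0.6, -1.0]
finger_gap: 0.0216
```

```bash
python3 - <<'E'
from h import *
plan(np.array([.5314,-.229,.17]),RW,1)
E
```

```text
pos [ 0.5306 -0.229   0.2129] to [ 0.5314 -0.229   0.17  ] err_mm [  0.8   0.  -42.9] turn/row [-0.1  -0.03  0.03]
[0.02, 0.09, 4.29]
```

Request:
step_arm([
  {"tx": 0, "ty": 0.1, "tz": 1.5, "wx": 0, "wy": 0, "wz": 0, "jaw": 0},
  {"tx": 0, "ty": 0, "tz": 1.5, "wx": 0, "wy": 0, "wz": 0, "jaw": 0},
  {"tx": 0, "ty": 0, "tz": 1.3, "wx": 0, "wy": 0, "wz": 0, "jaw": 0},
  {"tx": 0, "ty": 0, "tz": 0, "wx": 0, "wy": 0, "wz": 0, "jaw": 0},
])

```text
clock: 8.65
position: [0.5318, -0.2294, 0.1671]
tcp_rot: [-0.001, 0.778, 0.629, -0.0]
ft_force: [1.0, -0.6, -0.5]
finger_gap: 0.0213
```

```bash
python3 - <<'E'
from h import *
plan(np.array([.5314,-.229,.130]),RW,1)
E
```

```text
pos [ 0.5318 -0.2294  0.1671] to [ 0.5314 -0.229   0.13  ] err_mm [ -0.4   0.4 -37.1] turn/row [-0.07 -0.02  0.03]
[0.03, -0.04, 3.71]
```

Request:
step_arm([
  {"tx": 0, "ty": 0, "tz": 1.3, "wx": 0, "wy": 0, "wz": 0, "jaw": 0},
  {"tx": 0, "ty": 0, "tz": 1.3, "wx": 0, "wy": 0, "wz": 0, "jaw": 0},
  {"tx": 0, "ty": 0, "tz": 0.8, "wx": 0, "wy": 0, "wz": 0, "jaw": 0},
  {"tx": 0, "ty": 0, "tz": 0, "wx": 0, "wy": 0, "wz": 0, "jaw": 0},
])

```text
clock: 9.15
position: [0.532, -0.2295, 0.131]
tcp_rot: [-0.0, 0.778, 0.629, -0.0]
ft_force: [0.4, 0.2, -0.5]
finger_gap: 0.0216
```

```bash
python3 - <<'E'
from h import *
from plant import vision
plan(np.array([.5314,-.229,.126]),RW,1)
c=vision.capture("side");cv2.imwrite("pics/in.png",cv2.resize(c["frame"][200:360,240:400],(640,640),interpolation=cv2.INTER_CUBIC))
E
```

```text
pos [ 0.532  -0.2295  0.131 ] to [ 0.5314 -0.229   0.126 ] err_mm [-0.6  0.5 -5. ] turn/row [-0.04 -0.01  0.03]
[0.04, -0.07, 0.5]
```

View pics/in.png

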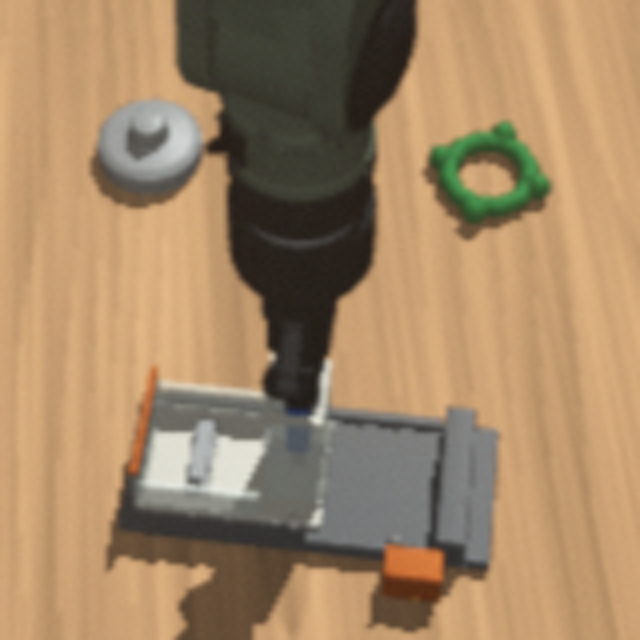

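The stick is inside the well, with the blue visible through the clear wall at crop (298,430), and there is no contact force. I'll lower it slightly and release.

Request:
step_arm([
  {"tx": 0, "ty": 0, "tz": 0.4, "wx": 0, "wy": 0, "wz": 0, "jaw": 0},
  {"tx": 0, "ty": 0, "tz": 0, "wx": 0, "wy": 0, "wz": 0, "jaw": 0},
  {"tx": 0, "ty": 0, "tz": 0, "wx": 0, "wy": 0, "wz": 0, "jaw": 0.5},
  {"tx": 0, "ty": 0, "tz": 0, "wx": 0, "wy": 0, "wz": 0, "jaw": 0.7},
  {"tx": 0, "ty": 0, "tz": 0, "wx": 0, "wy": 0, "wz": 0, "jaw": 0.7},
  {"tx": 0, "ty": 0, "tz": -1, "wx": 0, "wy": 0, "wz": 0, "jaw": 0.7},
  {"tx": 0, "ty": 0, "tz": -2, "wx": 0, "wy": 0, "wz": 0, "jaw": 0.7},
  {"tx": 0, "ty": 0, "tz": -3, "wx": 0, "wy": 0, "wz": 0, "jaw": 0.7},
])

```text
clock: 10.2
position: [0.5317, -0.2293, 0.1891]
tcp_rot: [-0.001, 0.778, 0.629, -0.0]
ft_force: [0.0, -0.2, 0.1]
finger_gap: 0.0599
```

Request:
step_arm([
  {"tx": 0, "ty": 0, "tz": -3, "wx": 0, "wy": 0, "wz": 0, "jaw": 0.7},
  {"tx": 0, "ty": 0, "tz": -2, "wx": 0, "wy": 0, "wz": 0, "jaw": 0.7},
  {"tx": 0, "ty": -4, "tz": 0, "wx": 0, "wy": 0, "wz": 0, "jaw": 0},
  {"tx": 0, "ty": -4, "tz": 0, "wx": 0, "wy": 0, "wz": 0, "jaw": 0},
  {"tx": 0, "ty": -4, "tz": 0, "wx": 0, "wy": 0, "wz": 0, "jaw": 0},
  {"tx": 0, "ty": -3, "tz": 0, "wx": 0, "wy": 0, "wz": 0, "jaw": 0},
])

```text
clock: 10.95
position: [0.3852, -0.1992, 0.2475]
tcp_rot: [0.005, 0.777, 0.629, 0.002]
ft_force: [0.0, -0.4, -0.4]
finger_gap: 0.0001
```

```bash
python3 - <<'E'
from h import *
from plant import vision
F=MOUTH-.093*DX;print("front",F)
plan(np.r_[(F-.035*DX)[:2],.052],RW,4)
x=[]
for n,(y0,y1,x0,x1) in (("top",(140,260,420,540)),("side",(200,360,240,400))):
    c=vision.capture(n);x.append(cv2.resize(c["frame"][y0:y1,x0:x1],(400,400),interpolation=cv2.INTER_CUBIC))
cv2.imwrite("pics/rel.png",np.hstack(x))
E
```

```text
front [ 0.43706616 -0.20700547  0.106     ]
pos [ 0.3852 -0.1992  0.2475] to [ 0.4028 -0.1997  0.052 ] err_mm [  17.6   -0.5 -195.5] turn/row [0.15 0.06 0.03]
[0.1, 0.38, 4.89]
[0.1, 0.4, 4.89]
[0.09, 0.41, 4.89]
[0.09, 0.42, 4.89]
```

View pics/rel.png

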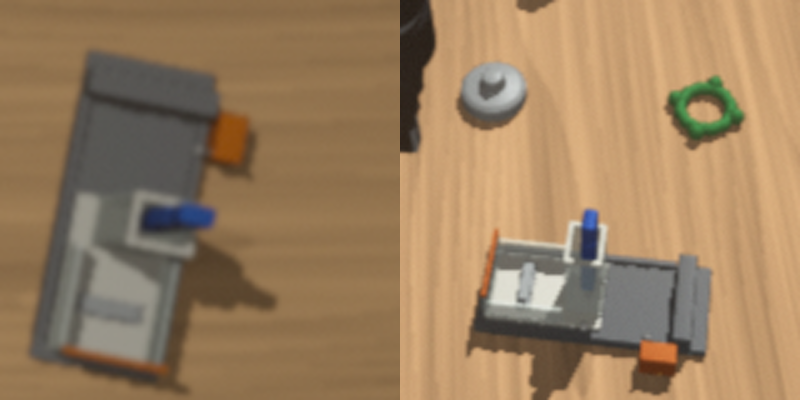

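The thermometer stands in the well in both views: the blue top is at crop (180,217) in the top view and (590,235) in the side view. Next I go down in front of the wall.

Request:
step_arm([
  {"tx": 0.1, "ty": 0.4, "tz": 4.8, "wx": 0.2, "wy": 0, "wz": 0, "jaw": 0},
  {"tx": 0.1, "ty": 0.4, "tz": 4.8, "wx": 0.2, "wy": 0, "wz": 0, "jaw": 0},
  {"tx": 0.1, "ty": 0.4, "tz": 4.8, "wx": 0.1, "wy": 0, "wz": 0, "jaw": 0},
  {"tx": 0.1, "ty": 0.4, "tz": 3.9, "wx": 0.1, "wy": 0, "wz": 0, "jaw": 0},
  {"tx": 0, "ty": 0, "tz": 0, "wx": 0, "wy": 0, "wz": 0, "jaw": 0},
])

```text
clock: 11.68
position: [0.409, -0.2035, 0.065]
tcp_rot: [0.007, 0.777, 0.629, -0.0]
ft_force: [-0.1, -0.4, 0.6]
finger_gap: -0.0001
```

```bash
python3 - <<'E'
from h import *
F=MOUTH-.093*DX
plan(np.r_[(F-.011*DX)[:2],.052],RW,1)
E
```

```text
pos [ 0.409  -0.2035  0.065 ] to [ 0.4263 -0.2047  0.052 ] err_mm [ 17.3  -1.2 -13. ] turn/row [0.65 0.52 0.04]
[0.26, 1.7, 1.31]
```

Request:
step_arm([
  {"tx": 0.2, "ty": 0, "tz": 1.2, "wx": 0.6, "wy": 0.5, "wz": 0, "jaw": 0},
  {"tx": 0, "ty": 0, "tz": 0, "wx": 0, "wy": 0, "wz": 0, "jaw": 0},
  {"tx": 0, "ty": 0.7, "tz": 0, "wx": 0, "wy": 0, "wz": 0, "jaw": 0},
  {"tx": 0, "ty": 0.6, "tz": 0, "wx": 0, "wy": 0, "wz": 0, "jaw": 0},
  {"tx": 0, "ty": 0.6, "tz": 0, "wx": 0, "wy": 0, "wz": 0, "jaw": 0},
  {"tx": 0, "ty": 0.6, "tz": 0, "wx": 0, "wy": 0, "wz": 0, "jaw": 0},
])

```text
clock: 12.42
position: [0.4382, -0.2093, 0.0572]
tcp_rot: [0.003, 0.778, 0.629, 0.001]
ft_force: [-0.5, -0.9, -1.6]
finger_gap: -0.0003
```

```bash
python3 - <<'E'
from h import *
F=MOUTH-.093*DX
plan(np.r_[(F+.035*DX)[:2],.052],RW,6)
E
```

```text
pos [ 0.4382 -0.2093  0.0572] to [ 0.4713 -0.2143  0.052 ] err_mm [33.1 -5.1 -5.2] turn/row [0.06 0.03 0.  ]
[0.03, 0.56, 0.09]
[0.03, 0.56, 0.09]
[0.03, 0.56, 0.09]
[0.03, 0.56, 0.09]
[0.03, 0.56, 0.09]
[0.03, 0.56, 0.09]
```

Request:
step_arm([
  {"tx": 0, "ty": 0.6, "tz": 0.2, "wx": 0.1, "wy": 0, "wz": 0, "jaw": 0},
  {"tx": 0, "ty": 0.6, "tz": 0.1, "wx": 0, "wy": 0, "wz": 0, "jaw": 0},
  {"tx": 0, "ty": 0.6, "tz": 0.1, "wx": 0, "wy": 0, "wz": 0, "jaw": 0},
  {"tx": 0, "ty": 0.6, "tz": 0, "wx": 0, "wy": 0, "wz": 0, "jaw": 0},
  {"tx": 0, "ty": 0.5, "tz": 0, "wx": 0, "wy": 0, "wz": 0, "jaw": 0},
])

```text
clock: 13.05
position: [0.4686, -0.2157, 0.0531]
tcp_rot: [0.003, 0.777, 0.629, 0.0]
ft_force: [-1.1, 0.2, 0.6]
finger_gap: -0.0004
```

```bash
cat > g.py <<'E'
from h import *
from plant import vision
import sys
F=MOUTH-.093*DX
plan(np.r_[(F+.055*DX)[:2],.052],RW,4)
c=vision.capture("side");P=cloud(c);x=[]
hsv=cv2.cvtColor(c["frame"],cv2.COLOR_BGR2HSV)
T=P-np.r_[MOUTH[:2],0];a=T@DX;b=T@np.array([-DX[1],DX[0],0]);z=P[...,2]
w=(z>.098)&(z<.11)&(abs(b)<.035)&(abs(a)<.12)&(c["frame"].min(-1)>110)
print("rim a",np.percentile(a[w]*1e3,[2,98]).round(1),w.sum())
if len(sys.argv)>1:
    t=vision.capture("top");cv2.imwrite(sys.argv[1],np.hstack([cv2.resize(f,(400,400),interpolation=cv2.INTER_CUBIC) for f in (t["frame"][140:260,420:540],c["frame"][200:360,240:400])]))
E
python3 g.py
```

```text
pos [ 0.4686 -0.2157  0.0531] to [ 0.4908 -0.2185  0.052 ] err_mm [22.2 -2.8 -1.1] turn/row [0.06 0.04 0.01]
[0.05, 0.56, 0.03]
[0.05, 0.56, 0.03]
[0.05, 0.56, 0.03]
[0.05, 0.56, 0.03]
rim a [25.4 59.3] 86
```

Request:
step_arm([
  {"tx": 0, "ty": 0.6, "tz": 0, "wx": 0, "wy": 0, "wz": 0, "jaw": 0},
  {"tx": 0, "ty": 0.5, "tz": 0, "wx": 0, "wy": 0, "wz": 0, "jaw": 0},
  {"tx": 0, "ty": 0.4, "tz": 0, "wx": 0, "wy": 0, "wz": 0, "jaw": 0},
  {"tx": 0, "ty": 0.4, "tz": 0, "wx": 0, "wy": 0, "wz": 0, "jaw": 0},
])

```text
clock: 13.6
position: [0.4814, -0.2181, 0.0523]
tcp_rot: [-0.003, 0.778, 0.629, -0.005]
ft_force: [-3.6, 0.5, 2.9]
finger_gap: -0.0003
```

```bash
python3 g.py pics/push.png
```

```text
pos [ 0.4814 -0.2181  0.0523] to [ 0.4908 -0.2185  0.052 ] err_mm [ 9.5 -0.4 -0.3] turn/row [-0.15  0.06 -0.  ]
[0.04, 0.23, 0.0]
[0.04, 0.23, 0.0]
[0.04, 0.23, 0.01]
[0.04, 0.23, 0.01]
rim a [46.8 72.1] 78
```

View pics/push.png

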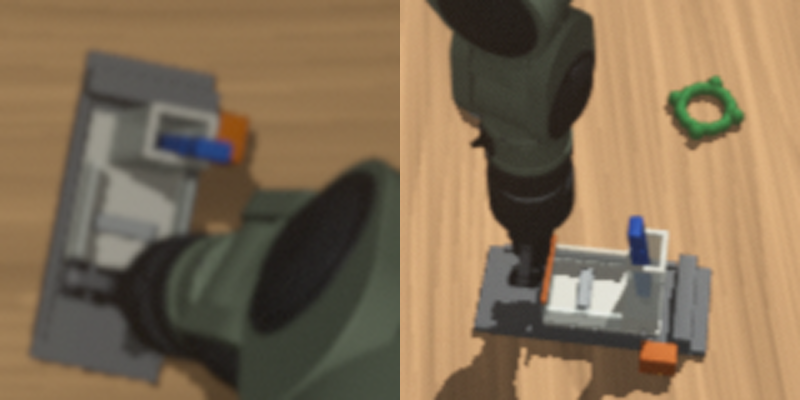

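The caddy is near home and at the catch, with a force of 3.6 N. The thermometer leans but is still in the well. I'll push on.

Request:
step_arm([
  {"tx": 0, "ty": 0.6, "tz": 0, "wx": 0, "wy": 0, "wz": 0, "jaw": 0},
  {"tx": 0, "ty": 0.6, "tz": 0, "wx": 0, "wy": 0, "wz": 0, "jaw": 0},
  {"tx": 0, "ty": 0.6, "tz": 0, "wx": 0, "wy": 0, "wz": 0, "jaw": 0},
])

```text
clock: 14.08
position: [0.4906, -0.2197, 0.051]
tcp_rot: [-0.01, 0.778, 0.628, -0.012]
ft_force: [-20.6, 2.1, 16.7]
finger_gap: 0.0001
```

```bash
python3 g.py
```

```text
pos [ 0.4906 -0.2197  0.051 ] to [ 0.4908 -0.2185  0.052 ] err_mm [0.2 1.2 1. ] turn/row [-0.43  0.08 -0.02]
[0.03, -0.0, -0.03]
[0.03, -0.0, -0.03]
[0.03, -0.0, -0.03]
[0.03, -0.0, -0.03]
rim a [47.4 81.3] 98
```

A force of 20 N means it is against the end stop: the caddy has travelled about 65.5 mm from its start. Backing off.

Request:
step_arm([
  {"tx": 0, "ty": -1, "tz": 0, "wx": 0, "wy": 0, "wz": 0, "jaw": 0},
  {"tx": 0, "ty": -2, "tz": 0, "wx": 0, "wy": 0, "wz": 0, "jaw": 0},
  {"tx": 0, "ty": -2.5, "tz": 0, "wx": 0, "wy": 0, "wz": 0, "jaw": 0},
  {"tx": 0, "ty": -2.5, "tz": -2, "wx": 0, "wy": 0, "wz": 0, "jaw": 0},
  {"tx": 0, "ty": -2, "tz": -4, "wx": 0, "wy": 0, "wz": 0, "jaw": 0},
  {"tx": 0, "ty": 0, "tz": -4, "wx": 0, "wy": 0, "wz": 0, "jaw": 0},
  {"tx": 0, "ty": 0, "tz": -4, "wx": 0, "wy": 0, "wz": 0, "jaw": 0},
  {"tx": 0, "ty": 0, "tz": 0, "wx": 0, "wy": 0, "wz": 0, "jaw": 0},
])

```text
clock: 15.12
position: [0.4029, -0.2015, 0.2]
tcp_rot: [-0.001, 0.778, 0.629, -0.006]
ft_force: [0.4, -0.2, -0.3]
finger_gap: -0.0002
```

```bash
python3 g.py pics/end.png
```

```text
pos [ 0.4029 -0.2015  0.2   ] to [ 0.4908 -0.2185  0.052 ] err_mm [  87.9  -17.1 -148. ] turn/row [-0.12  0.11 -0.  ]
[0.07, 2.27, 3.68]
[0.06, 2.26, 3.68]
[0.06, 2.25, 3.69]
[0.05, 2.25, 3.69]
rim a [48.2 81.3] 85
```

View pics/end.png

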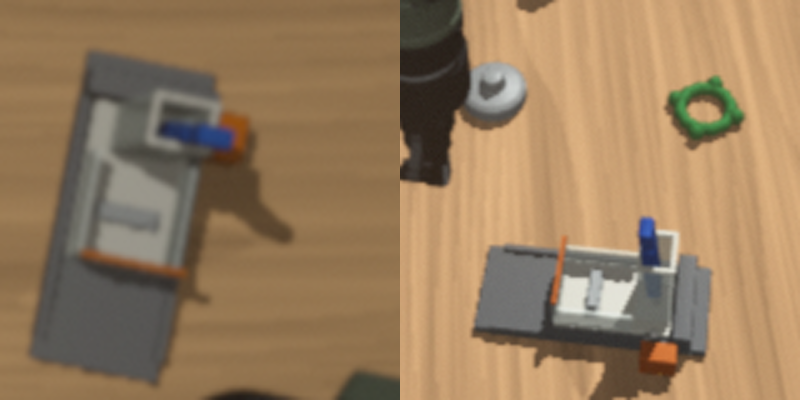

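```bash
python3 -c "
from plant import arm
print(arm.finish_job())"
```

```text
the job is handed in; nothing more can be done
None
```

The job is done and handed in. I drew the blue thermometer out of its sleeve along its axis and turned it upright. I then lowered it probe down into the well and released it while the caddy was still drawn out. After that I pushed the caddy's front wall with the closed fingers until it was home, and backed clear. The arm took about 15 s of the 48 s allowed.

**Caddy:** the catch pushed back with about 4 N, then the force rose to about 20 N (27 N with the vertical part) at the end stop. The well had moved about 65.5 mm. The start position was not measured exactly, so the stop and the catch are the evidence that it is home. After I backed off, the rim stayed where it was, so the catch appears to be holding.

**Thermometer:** the last pictures show it standing in the well, leaning slightly against the wall.

**Bystanders:** the sippy lid and teether look unmoved. I never went near the canister; it was outside the final pictures, so I did not check it at the end.

**Problems on the way:**
- One move call was refused because its rows were incomplete.
- The arm drifted up to 7 mm sideways on some rows.
- The held stick sat about 5 mm off where I expected over the well.

I corrected the drift and the offset before gripping and lowering.

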